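# Pack out and lock the cam clamp

### The job

A rail is lying in the cam clamp, in the corner of the fence and the end stop, but the cam's short throw cannot reach it. Pick the packing block whose thickness suits the space between rail and cam, stand it upright and square against the rail's edge, centred in front of the cam, and let go of it; then swing the lever clockwise until the cam bites and holds the rail tight against the fence. Leave the pencil and the offcuts where they lie and do not knock over any block.

Things in the scene. Friction and masses are not known exactly. Their poses are not given: they have to be found in the camera images.
- jig: Cam clamp let into the worktop. Frame: x points from the cam square to the fence, y along the fence, z up, origin at worktop height in the middle of the carriage's range. Fence: near face at x = 116.5 mm, 250 long, 32 thick, 32 high. End stop: bar along x at y = -90 to -120, x = 41 to 116 mm, 26 high. The flush T-tracks on the worktop are only to be seen.
- cam_line (a point): Point on the fence's near face straight opposite the cam (jig x = 116.5 mm, y = 0, z = 10 mm).
- carriage (a joint): Where the cam's carriage (a steel strap on two T-bolts) is bolted along the tracks: jig x of the cam's axis in m, -0.0145 to +0.0145, positive nearer the fence. It is bolted tight and is not moved; it decides how wide the space between cam and rail is.
- cam_axis (a point): The cam's turning axis, at worktop height (jig y = 0). The cam is a plywood disc of 32 mm radius turning off centre; it presses along jig +x, and its front stands 32 - 16 cos(q) mm ahead of this axis at lever angle q: 16 mm open, 24 at q = 1.05, 32 at 1.57, 40 at 2.1. It spans z = 5.5 to 27.5 mm (bolt head to 34.5). Best: the block that makes it bite at about 24 to 36 mm.
- cam_lever (a joint): Angle q of the cam's lever, rad: 0 = fully open, growing clockwise seen from above, 2.1 = end of travel. With a block that suits, it becomes tight at about 1.0 to 1.9. It stays where it is left (friction 0.3 N m, 3 N at the lever's end); once it bites it takes about 8 to 15 N at the lever's end, and the cam holds itself.
- lever_end (a point): Top of the lever, on its centre line, 100 mm from the cam's axis, z = 27.5 mm. The lever is a level wooden bar 24 mm wide with a round end, z = 5.5 to 27.5 mm, reaching 127 mm from the axis. At angle q it points at -115 deg - q from the jig's +x: to the right and near when open, towards the robot when tight. Push it sideways, clockwise from above.
- rail: Pine rail with stub tenons, lying flat in the clamp, a few mm off fence and end stop: 180 mm long (y), 60 mm wide (x), 20 mm thick. Origin: underside corner at its -y end on its +x (fence) edge; from there it reaches 60 mm to -x and 180 mm to +y. The two like rails behind the fence are finished and stay there.
- block_thin: Plain hardwood packing block standing on edge: 16 mm thick (x), 60 mm long (y), 65 mm high (z). Origin: centre of its underside. The three blocks differ in thickness only: 16, 27 and 38 mm. It weighs 0.1 to 0.35 kg; a firm grip (60 N or more) keeps it from swinging between the fingers.
- block_middle: Plain hardwood packing block standing on edge: 27 mm thick (x), 60 mm long (y), 65 mm high (z). Origin: centre of its underside. The three blocks differ in thickness only: 16, 27 and 38 mm. It weighs 0.1 to 0.35 kg; a firm grip (60 N or more) keeps it from swinging between the fingers.
- block_thick: Plain hardwood packing block standing on edge: 38 mm thick (x), 60 mm long (y), 65 mm high (z). Origin: centre of its underside. The three blocks differ in thickness only: 16, 27 and 38 mm. It weighs 0.1 to 0.35 kg; a firm grip (60 N or more) keeps it from swinging between the fingers.
- offcut_a: Bystander: flat wooden offcut, 35 x 120 x 18 mm, lying.
- offcut_b: Bystander: flat wooden offcut, 32 x 80 x 18 mm, lying.
- pencil: Bystander: flat carpenter's pencil, 172 mm long, 8 mm high.

How it is judged:
By the outcome, as a careful person would: the job done as asked, in the order asked, and still so for the second after the job is handed in, with the robot touching nothing.
It also fails if it takes over 58 s, if anything falls off the work surface, if the arm or the gripper's body presses on something with over 40 N, if the wrist force passes 120 N, or if a joint passes its speed limit or range.

### The arm

A 6-joint arm with a two-finger parallel gripper is mounted at the origin on a cart in front of the work surface, level with it; the furniture and walls round the work are solid. World frame = base frame: x ahead of the robot, y to its left, z up, the work surface at z = 0. Lengths are in m, angles in rad, forces in N, time in s.
With the tool pointing down it reaches from about 0.225 to 0.875 m from the base axis. Payload 3.4 kg.
Tool frame: the origin (TCP) lies on the centre line of the jaws, within the pads' length; the fingertips stand 17 mm ahead of it and the grasp point (between the pads) lies 2 mm behind it; z points along the fingers, y is the line along which they close (so a half turn about z gives the same grasp; the last joint's range is limited). The gripper opens to 85 mm and grips with 20 to 120 N. Pads are 22 mm wide; open, the fingers measure 114 mm over their backs; the gripper's body (76 mm by 85 mm) begins 54 mm behind the grasp point. The pads swing forward as they close: fully open they stand 13 mm farther back than shut.
Start: joints at [1.18, 0.276, 1.505, -0, 1.361, -0.121], TCP at [0.153, 0.554, 0.248] pointing down, gripper open.
Joint ranges: [-2.89, 2.89], [-0.75, 2.08], [0.22, 2.7], [-1.18, 4.32], [0.11, 2.71], [-2.7, 2.7]. Speed limits (rad/s): [2.57, 2.57, 3.14, 3.14, 3.14, 3.14].

### API

Orientations are given as a unit quaternion [w, x, y, z].
In Python, from rig import manip gives the robot as it stands.
- The arm moves only by the tool move_arm, never from a script. Its argument "steps" is one flat list of numbers, 7 for each row, row after row: the turn, a rotation vector about the world's x, y, z normalised to -1 to 1, where 1 is 360 degrees, then the shift along the world's x, y, z normalised to -1 to 1, where 1 is 1 m, then the opening, from -1 (shut) to 1 (fully open). A call has exactly 10 rows; each row is the pose to reach, as a shift and turn from the pose commanded when the call began, turning the shorter way round; what a row does not reach only later rows make up. A row lasts 1/10 s, in which the tool goes at most 50 mm and 8.59 degrees, less where a joint would pass 70% of its speed; a pose out of reach is approached as far as the arm can. A call with a number of a shift or a turn outside -1 to 1 is refused whole. A call with a gripper value outside its range is refused whole. The fingers move at their own pace and stop on an object; "squeeze" is the grip in N (left out, the last holds). Time passes only in rows, so rows that repeat a pose let the fingers close, or fill a call up. It gives the time, the measured TCP pose, the force, the opening and the grip force at its end, in the units of the state.
- manip.get_state(): the state, without advancing time (a new reading comes with each control period).
- manip.get_image(name): name is "side" or "top"; returns a dict with "pixels" (480x640x3 uint8, blue, green, red), "fx", "fy", "cx", "cy" (pixels), "R" (3x3) and "t" (3): a world point X has camera coordinates R X + t. Camera axes: x right, y down, z forward; pixel columns grow to the right and rows downward; lengths in m; the calibration is good to about 2 mm. A picture is of the moment at which its call begins. There is no depth.
- manip.sign_off(): hands the job in; it is judged then, once.
The state is a dict: "clock": time; "qpos": joint angles; "qd": joint speeds; "effort": joint torques, N m; "position": TCP position; "ee_rot": TCP orientation; "contact_force": force on the tool from outside, world axes, zero at the start; "moment": the same for the moment, N m; "width": finger opening in m; "gripper_force": force on a finger pad.
Only numpy, scipy, OpenCV 4.12 (cv2) and the standard library are available. Lean on these libraries where they do the work, as an engineer would, in place of code of your own. Each camera call takes 0.05 s, during which the arm holds its last target. There are 200 camera calls.

## Working session

There is one attempt and no reset: what is moved stays moved. The work goes in short steps, Python scripts to look and compute and a tool call to move; the robot and the scene stay as the last step left them, time stands still between calls to the robot, and variables do not carry over. Pictures are saved under pics/ and viewed, at most 10 in all, crops included, and the job is handed in when it is done.

Besides the shell and the picture viewer there is one more tool, called after ">>>" as name(argument=value, ...) on one line, values as JSON. move_arm: Moves the arm, as the interface text tells. Scaled input: -1 to 1 covers 1 m each way for a shift and 360 degrees each way for a turn. Its arguments: {"type":"object","properties":{"steps":{"type":"array"},"squeeze":{"type":"number"}},"required":["steps"]}

```bash
mkdir -p pics
cat > h.py <<'E'
from rig import manip
import cv2, numpy as np
def grab(n,f=None):
    im=manip.get_image(n)
    im={k:(np.array(v) if k in('pixels','R','t') else v) for k,v in im.items()}
    if f: cv2.imwrite('pics/'+f,im['pixels'])
    return im
def ray(im,u,v,z):
    d=im['R'].T@np.array([(u-im['cx'])/im['fx'],(v-im['cy'])/im['fy'],1.]); c=-im['R'].T@im['t']
    return c+d*(z-c[2])/d[2]
def proj(im,X):
    p=im['R']@np.array(X)+im['t']; return p[0]/p[2]*im['fx']+im['cx'],p[1]/p[2]*im['fy']+im['cy']
E
python3 - <<'E'
from h import *
import pickle
d={}
for n in('top','side'):
    d[n]=grab(n,n+'1.png'); print(n,-d[n]['R'].T@d[n]['t'],d[n]['fx'],d[n]['R'].round(3).tolist())
pickle.dump(d,open('im1.pkl','wb')); print(manip.get_state())
E
```

```text
top [0.41228848 0.1197753  0.89864516] 462.67839493023365 [[0.143, -0.99, -0.007], [-0.968, -0.139, -0.21], [0.207, 0.037, -0.978]]
side [0.24420901 0.69638957 0.60560369] 451.788923425297 [[-0.84, -0.542, 0.003], [-0.355, 0.547, -0.758], [0.41, -0.638, -0.652]]
{'clock': 0.1, 'qpos': array([ 1.17997695e+00,  2.76540464e-01,  1.50601815e+00,  3.55060891e-05,
        1.36069983e+00, -1.20988118e-01]), 'qd': array([-0.00052456, -0.00040205, -0.0036521 , -0.00216021,  0.00139599,
        0.00031469]), 'effort': array([ 1.27618699e-03, -4.17701232e+01, -2.46404743e+01, -1.43198636e-04,
        5.87608825e-03,  1.29460381e-05]), 'position': array([0.15309291, 0.55378263, 0.24751659]), 'ee_rot': array([-2.27617196e-04,  1.34510343e-01,  9.90911839e-01, -8.01380318e-04]), 'contact_force': array([ 0.16287833, -0.37405181, -0.17400556]), 'moment': array([-0.03625177, -0.01150661, -0.03603229]), 'gripper_force': 0.0, 'width': 0.08499129688223812}
```

View pics/top1.png

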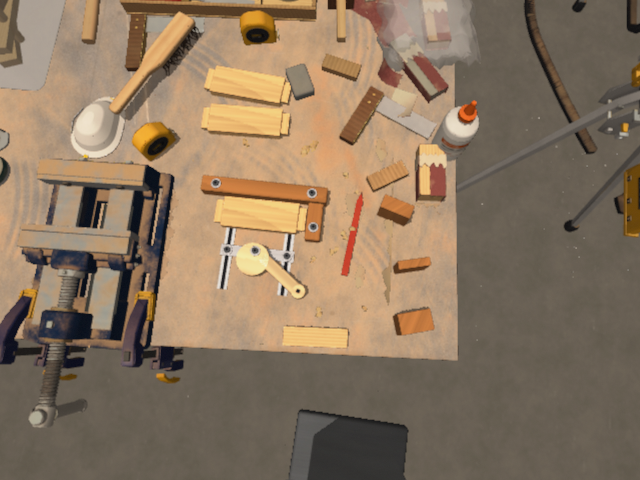

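View pics/side1.png

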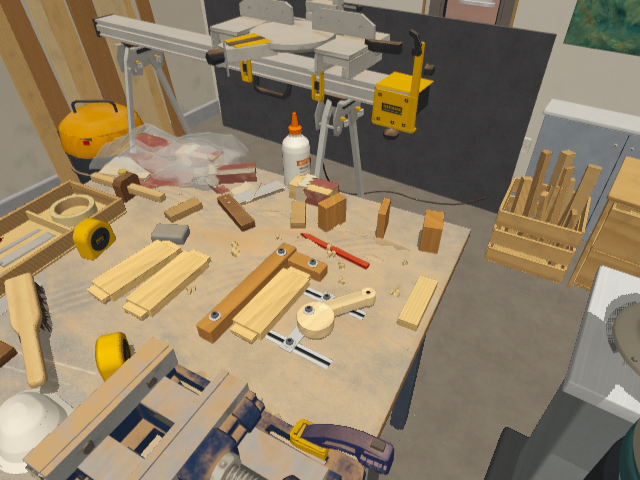

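Top view: the jig is at about (265,225), with the cam at (253,258) and the lever end at (298,291). The blocks are at (396,209), (412,265) and (413,321), the pencil at (353,235). I'll crop and segment next.

Run:
```python
from h import *
import pickle
d=pickle.load(open('im1.pkl','rb'));
for n,(x0,y0,x1,y1) in {'top':(190,165,450,345),'side':(190,180,460,360)}.items():
    cv2.imwrite(f'pics/{n}c.png',cv2.resize(d[n]['pixels'][y0:y1,x0:x1],None,fx=2.95,fy=2.95,interpolation=cv2.INTER_CUBIC))
im=d['top'];hsv=cv2.cvtColor(im['pixels'],cv2.COLOR_BGR2HSV)
for (u,v) in [(396,204),(398,218),(410,263),(414,316),(415,330),(320,205),(250,185),(260,213),(253,258),(290,283)]: print(u,v,hsv[v,u])
print(proj(im,[.153,.554,.248]))
m=cv2.inRange(hsv,(7,120,90),(16,255,255)); 
cs,_=cv2.findContours(m,cv2.RETR_EXTERNAL,cv2.CHAIN_APPROX_NONE)
for c in cs:
    if cv2.contourArea(c)>80: print(cv2.contourArea(c),cv2.minAreaRect(c))
```

```text
396 204 [ 13 172 197]
398 218 [ 13 170  90]
410 263 [ 13 170 190]
414 316 [ 13 170 205]
415 330 [ 13 170 187]
320 205 [ 13 171 198]
250 185 [ 13 171 197]
260 213 [ 19 127 243]
253 258 [ 26  78 243]
290 283 [ 17 110 229]
(np.float64(-33.41020770318886), np.float64(490.3247140930926))
698.0 ((415.1519775390625, 321.33599853515625), (22.181795120239258, 34.16712188720703), 79.69515228271484)
261.0 ((413.1268310546875, 262.9812316894531), (9.15929126739502, 33.96265411376953), 81.57302856445312)
579.5 ((395.4689636230469, 210.075439453125), (32.47251892089844, 22.736202239990234), 22.380136489868164)
2568.5 ((261.8610534667969, 208.18698120117188), (127.24771118164062, 55.474178314208984), 5.964487075805664)
152.5 ((431.0, 184.0), (34.0, 26.0), 90.0)
110.0 ((132.83529663085938, 168.14117431640625), (12.148106575012207, 16.920576095581055), 49.398704528808594)
99.0 ((75.41175842285156, 168.14706420898438), (18.023677825927734, 12.808316230773926), 4.398705959320068)
584.0 ((386.67840576171875, 175.72459411621094), (16.68142318725586, 40.75770568847656), 64.53665161132812)
88.0 ((349.63076
[... 225 characters left out ...]
139.97528076171875), (58.79420852661133, 28.961345672607422), 76.4295654296875)
283.5 ((467.0, 111.0), (22.0, 18.0), 90.0)
810.5 ((361.9710388183594, 114.3035659790039), (16.680665969848633, 59.194881439208984), 32.79952621459961)
215.5 ((241.673095703125, 97.13461303710938), (77.85811614990234, 5.4912519454956055), 11.309932708740234)
467.0 ((341.0500183105469, 65.35000610351562), (36.99864196777344, 14.546475410461426), 18.43494987487793)
2368.5 ((134.5576934814453, 49.7115478515625), (61.043243408203125, 124.45455169677734), 37.87498474121094)
507.0 ((217.5, 4.5), (9.0, 195.0), 90.0)
404.5 ((89.85975646972656, 20.76219940185547), (13.141352653503418, 43.06829833984375), 6.340191841125488)
```

View pics/topc.png

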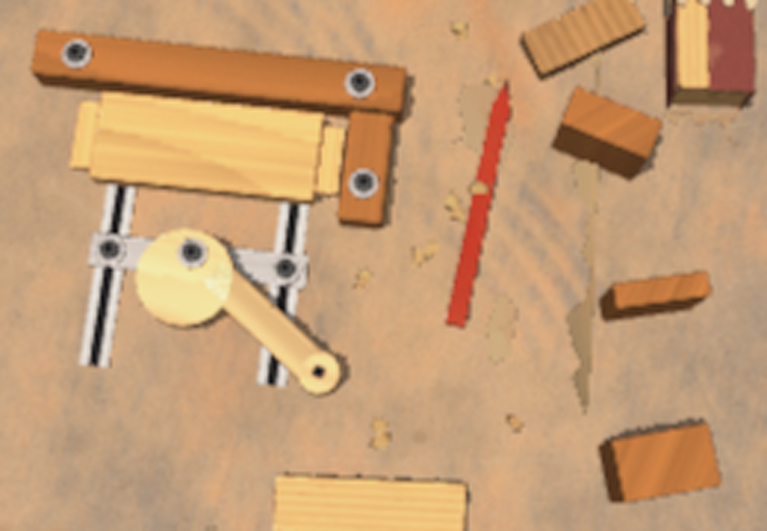

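View pics/sidec.png

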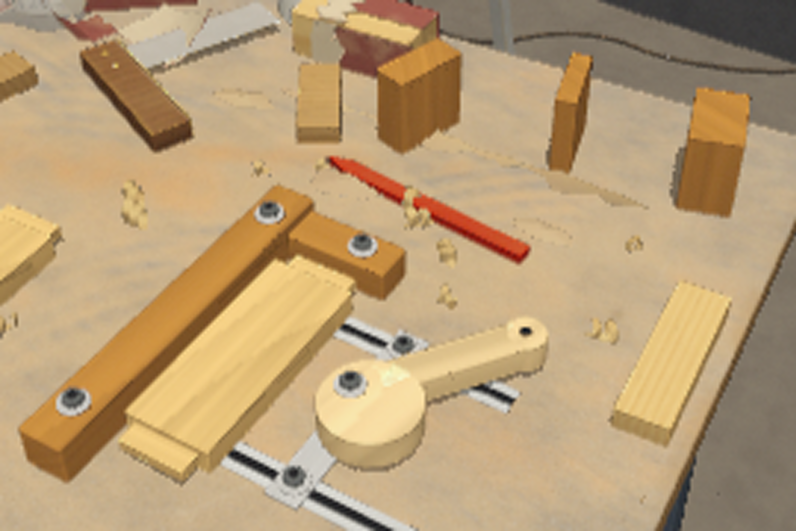

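Cropped views, pixel/2.95 + (190,165): cam bolt (192,251), disc centre (184,277), lever end (319,372), fence far edge (38,30)–(407,67), rail near edge (92,180)–(310,201). All three blocks are standing, thin in the middle position.

```bash
cat > m1.py <<'E'
from h import *
import pickle
d=pickle.load(open('im1.pkl','rb'));T=d['top'];S=d['side']
def t(u,v,z): return ray(T,u/2.95+190,v/2.95+165,z)
def s(u,v,z): return ray(S,u/2.95+190,v/2.95+180,z)
P=dict(fl=(38,30,.032),fr=(407,67,.032),camb=(192,251,.0345),disc=(184,277,.0275),lev=(319,372,.0275),railNL=(92,180,.02),railNR=(310,201,.02),railFL=(102,93,.02),railFR=(323,112,.02),es_r0=(393,115,.026),es_r1=(382,222,.026),b1=(76,53,.036),b2=(360,83,.036))
W={k:t(*v) for k,v in P.items()}
for k,v in W.items(): print(k,v.round(4))
f=W['fr']-W['fl']; print('fence len',np.linalg.norm(f),'jig y yaw (deg)',np.degrees(np.arctan2(-f[1],-f[0])))
f=W['railNR']-W['railNL']; print('rail len',np.linalg.norm(f),np.degrees(np.arctan2(-f[1],-f[0])))
f=W['b2']-W['b1']; print('bolts',np.linalg.norm(f),np.degrees(np.arctan2(-f[1],-f[0])))
for k,u,v,z in [('cam',348,381,.0345),('lev',525,331,.0275),('fR',275,186,.032),('fRn',313,204,.032),('fL',22,435,.032),('fLn',67,447,.032),('railNR',352,289,.02),('railNL',207,452,.02),('railFL',128,417,.02)]: print('side',k,s(u,v,z).round(4))
# blocks top face corners
B={'A':[(579,87),(661,128),(635,155),(560,117)],'thin':[(613,289),(707,272),(710,290),(618,308)],'B':[(617,440),(712,421),(719,469),(622,491)]}
for k,c in B.items():
    q=np.array([t(u,v,.065) for u,v in c]); print(k,q.mean(0).round(4),[round(float(np.linalg.norm(q[i]-q[(i+1)%4])),4) for i in range(4)],[round(float(np.degrees(np.arctan2(*(q[(i+1)%4]-q[i])[1::-1]))),1) for i in range(4)])
Bs={'A':[(379,73),(439,41),(461,52),(403,86)],'thin':[(567,53),(591,57),(580,101),(556,95)],'B':[(697,89),(748,94),(741,127),(690,122)]}
for k,c in Bs.items():
    q=np.array([s(u,v,.065) for u,v in c]); print('S',k,q.mean(0).round(4),[round(float(np.linalg.norm(q[i]-q[(i+1)%4])),4) for i in range(4)],[round(float(np.degrees(np.arctan2(*(q[(i+1)%4]-q[i])[1::-1]))),1) for i in range(4)])
E
python3 m1.py
```

```text
fl [0.6857 0.4075 0.032 ]
fr [0.6949 0.1591 0.032 ]
camb [0.5517 0.2786 0.0345]
disc [0.5352 0.282  0.0275]
lev [0.4871 0.186  0.0275]
railNL [0.5918 0.3553 0.02  ]
railNR [0.5981 0.2099 0.02  ]
railFL [0.6518 0.36   0.02  ]
railFR [0.6597 0.2108 0.02  ]
es_r0 [0.6625 0.1638 0.026 ]
es_r1 [0.5897 0.1605 0.026 ]
b1 [0.6722 0.378  0.036 ]
b2 [0.6783 0.1881 0.036 ]
fence len 0.2485946319996501 jig y yaw (deg) 92.11139136050618
rail len 0.14549709097195368 92.51883338277325
bolts 0.19000218508514202 91.821125574428
side cam [0.5496 0.284  0.0345]
side lev [0.487  0.1882 0.0275]
side fR [0.6918 0.1655 0.032 ]
side fRn [0.6595 0.1667 0.032 ]
side fL [0.6787 0.4124 0.032 ]
side fLn [0.6521 0.405  0.032 ]
side railNR [0.5993 0.2089 0.02  ]
side railNL [0.593  0.3593 0.02  ]
side railFL [0.6468 0.3642 0.02  ]
A [0.6663 0.0261 0.065 ] [0.0578, 0.0245, 0.0528, 0.0235] [-109.8, 144.1, 70.1, -24.2]
thin [ 0.564  -0.0184  0.065 ] [0.0593, 0.0113, 0.0581, 0.0121] [-71.5, -165.1, 109.3, 21.0]
B [ 0.4645 -0.032   0.065 ] [0.0588, 0.0286, 0.0599, 0.0302] [-70.7, -166.1, 110.7, 12.0]
S A [0.6622 0.0298 0.065 ] [0.0592, 0.021, 0.0592, 0.0231] [-103.8, 170.6, 78.2, -9.8]
S thin [ 0.5634 -0.0149  0.065 ] [0.0175, 0.0549, 0.0173, 0.0529] [-163.8, 109.1, 9.3, -70.5]
S B [ 0.4629 -0.0357  0.065 ] [0.0348, 0.0395, 0.0337, 0.0396] [-156.7, 105.2, 23.6, -73.2]
```

>>> move_arm(steps=[0, 0, 0.0972, 0.411, -0.57, -0.04, 1, 0, 0, 0.0972, 0.411, -0.57, -0.04, 1, 0, 0, 0.0972, 0.411, -0.57, -0.04, 1, 0, 0, 0.0972, 0.411, -0.57, -0.04, 1, 0, 0, 0.0972, 0.411, -0.57, -0.04, 1, 0, 0, 0.0972, 0.411, -0.57, -0.04, 1, 0, 0, 0.0972, 0.411, -0.57, -0.04, 1, 0, 0, 0.0972, 0.411, -0.57, -0.04, 1, 0, 0, 0.0972, 0.411, -0.57, -0.04, 1, 0, 0, 0.0972, 0.411, -0.57, -0.04, 1], squeeze=70)

```text
clock: 1.1
position: [0.4371, 0.1602, 0.2206]
ee_rot: [-0.0, -0.17, 0.986, 0.0]
contact_force: [0.1, 0.1, 0.2]
width: 0.0855
gripper_force: 0.0
```

>>> move_arm(steps=[0, 0, 0, 0.1266, -0.1768, -0.07, 1, 0, 0, 0, 0.1266, -0.1768, -0.07, 1, 0, 0, 0, 0.1266, -0.1768, -0.07, 1, 0, 0, 0, 0.1266, -0.1768, -0.07, 1, 0, 0, 0, 0.1266, -0.1768, -0.07, 1, 0, 0, 0, 0.1266, -0.1768, -0.07, 1, 0, 0, 0, 0.1266, -0.1768, -0.07, 1, 0, 0, 0, 0.1266, -0.1768, -0.07, 1, 0, 0, 0, 0.1266, -0.1768, -0.07, 1, 0, 0, 0, 0.1266, -0.1768, -0.07, 1])

```text
clock: 2.1
position: [0.5627, -0.0138, 0.1515]
ee_rot: [0.0, -0.17, 0.985, -0.0]
contact_force: [0.2, 1.1, -0.7]
width: 0.0856
gripper_force: 0.0
```

Run:
```python
from h import *
im=grab('side'); s=manip.get_state(); print(s['position'],s['qpos'].round(2))
cv2.imwrite('pics/s2.png',cv2.resize(im['pixels'][100:280,280:500],None,fx=3,fy=3,interpolation=cv2.INTER_CUBIC))
```

```text
[ 0.56277263 -0.01388459  0.15144016] [-0.15  0.33  1.68  0.    1.13 -2.06]
```

View pics/s2.png

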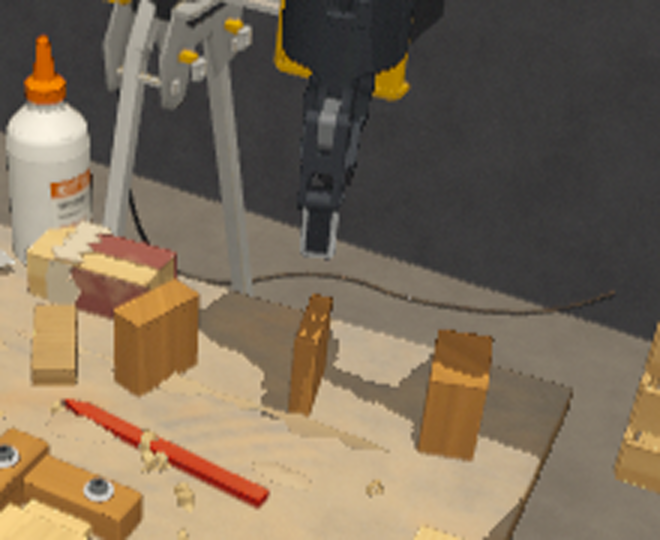

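The gripper hangs above the thin block, finger tip (317,250) over block top (313,300) in the crop. Descending.

>>> move_arm(steps=[0, 0, 0, 0.001, -0.001, -0.03, 1, 0, 0, 0, 0.001, -0.001, -0.05, 1, 0, 0, 0, 0.001, -0.001, -0.07, 1, 0, 0, 0, 0.001, -0.001, -0.085, 1, 0, 0, 0, 0.001, -0.001, -0.1, 1, 0, 0, 0, 0.001, -0.001, -0.1, -1, 0, 0, 0, 0.001, -0.001, -0.1, -1, 0, 0, 0, 0.001, -0.001, -0.1, -1, 0, 0, 0, 0.001, -0.001, -0.1, -1, 0, 0, 0, 0.001, -0.001, -0.1, -1], squeeze=70)

```text
clock: 3.15
position: [0.5646, -0.0156, 0.0518]
ee_rot: [0.001, -0.17, 0.986, -0.0]
contact_force: [-0.9, 1.3, 3.6]
width: 0.0588
gripper_force: 75.8
```

>>> move_arm(steps=[0, 0, 0, 0, 0, 0.03, -1, 0, 0, 0, 0, 0, 0.06, -1, 0, 0, -0.02, 0, 0.03, 0.07, -1, 0, 0, -0.048, 0.016, 0.07, 0.07, -1, 0, 0, -0.048, 0.016, 0.11, 0.07, -1, 0, 0, -0.048, 0.016, 0.15, 0.07, -1, 0, 0, -0.048, 0.016, 0.19, 0.07, -1, 0, 0, -0.048, 0.016, 0.23, 0.07, -1, 0, 0, -0.048, 0.016, 0.27, 0.07, -1, 0, 0, -0.048, 0.016, 0.297, 0.07, -1])

```text
clock: 4.15
position: [0.5794, 0.284, 0.1206]
ee_rot: [-0.0, -0.02, 1.0, 0.0]
contact_force: [0.1, -0.7, -1.0]
width: 0.0587
gripper_force: 75.9
```

>>> move_arm(steps=[0, 0, 0, 0, 0, 0, -1, 0, 0, 0, 0, 0, 0, -1, 0, 0, 0, 0, 0, 0, -1, 0, 0, 0, 0, 0, 0, -1, 0, 0, 0, 0, 0, 0, -1, 0, 0, 0, 0, 0, 0, -1, 0, 0, 0, 0, 0, 0, -1, 0, 0, 0, 0, 0, 0, -1, 0, 0, 0, 0, 0, 0, -1, 0, 0, 0, 0, 0, 0, -1])

```text
clock: 5.15
position: [0.58, 0.2812, 0.1208]
ee_rot: [-0.0, -0.02, 1.0, 0.0]
contact_force: [-0.0, 0.8, -1.3]
width: 0.0589
gripper_force: 76.0
```

Run:
```python
from h import *
im=grab('side'); t=grab('top'); s=manip.get_state(); print(s['position'],s['ee_rot'],s['width'])
a=cv2.resize(im['pixels'][180:370,220:400],None,fx=2.2,fy=2.2,interpolation=cv2.INTER_CUBIC)
b=cv2.resize(t['pixels'][140:330,160:340],None,fx=2.2,fy=2.2,interpolation=cv2.INTER_CUBIC)
cv2.imwrite('pics/s3.png',np.hstack([a,b])); 
for n,i,o in(('s',im,(220,180)),('t',t,(160,140))): print(n,[tuple(((np.array(proj(i,p))-o)*2.2).round()) for p in([.581,.282,0],[.581,.282,.065],s['position'])])
```

```text
[0.58002127 0.2812761  0.12083887] [ 6.89875616e-06 -1.97408440e-02  9.99805130e-01  3.95547716e-05] 0.05896747580022242
s [(np.float64(164.0), np.float64(295.0)), (np.float64(160.0), np.float64(239.0)), (np.float64(158.0), np.float64(184.0))]
t [(np.float64(217.0), np.float64(217.0)), (np.float64(206.0), np.float64(201.0)), (np.float64(195.0), np.float64(187.0))]
```

View pics/s3.png

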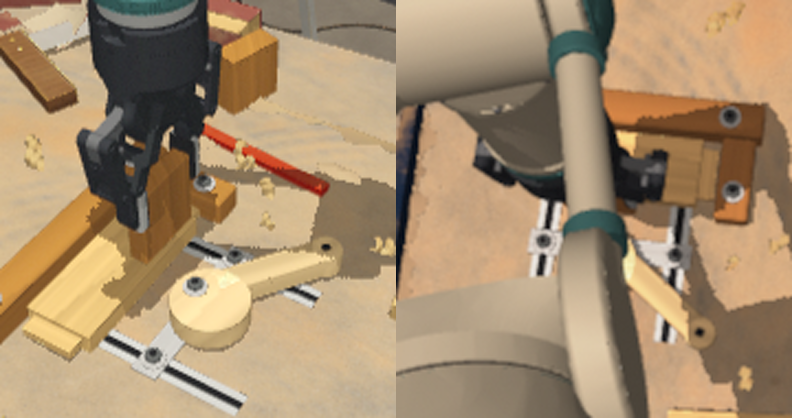

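Side crop (2.2×, offset 220,180): the held block's bottom corners are at (130,256), (150,264) and (192,226). It hangs upright above the rail edge; the top view is blocked by the arm.

Run:
```python
from h import *
im=grab('side')
hsv=cv2.cvtColor(im['pixels'],cv2.COLOR_BGR2HSV)
f=lambda u,v,z:ray(im,u/2.2+220,v/2.2+180,z)
for p in[(130,256),(150,264),(192,226)]: print(p,f(*p,.069).round(4))
for p in[(194,284)]: print('cam',f(*p,.0345).round(4))
for p in[(90,336),(197,219)]: print('rail near',f(*p,.02).round(4))
```

```text
(130, 256) [0.5864 0.3117 0.069 ]
(150, 264) [0.5692 0.3102 0.069 ]
(192, 226) [0.5659 0.261  0.069 ]
cam [0.5494 0.2837 0.0345]
rail near [0.5926 0.3578 0.02  ]
rail near [0.5965 0.2121 0.02  ]
```

>>> move_arm(steps=[0, 0, 0, 0.0025, 0.0015, -0.01, -1, 0, 0, 0, 0.0025, 0.0015, -0.02, -1, 0, 0, 0, 0.0025, 0.0015, -0.03, -1, 0, 0, 0, 0.0025, 0.0015, -0.04, -1, 0, 0, 0, 0.0025, 0.0015, -0.05, -1, 0, 0, 0, 0.0025, 0.0015, -0.056, -1, 0, 0, 0, 0.0025, 0.0015, -0.062, -1, 0, 0, 0, 0.0025, 0.0015, -0.065, -1, 0, 0, 0, 0.0025, 0.0015, -0.067, -1, 0, 0, 0, 0.0025, 0.0015, -0.0675, -1])

```text
clock: 6.3
position: [0.5827, 0.2828, 0.0534]
ee_rot: [0.0, -0.02, 1.0, 0.0]
contact_force: [0.1, -0.0, -1.7]
width: 0.0589
gripper_force: 75.9
```

>>> move_arm(steps=[0, 0, 0, 0.001, 0, -0.0005, -1, 0, 0, 0, 0.002, 0, -0.001, -1, 0, 0, 0, 0.003, 0, -0.001, -1, 0, 0, 0, 0.004, 0, -0.001, -1, 0, 0, 0, 0.005, 0, -0.001, -1, 0, 0, 0, 0.006, 0, -0.001, -1, 0, 0, 0, 0.007, 0, -0.001, -1, 0, 0, 0, 0.007, 0, -0.001, -1, 0, 0, 0, 0.007, 0, -0.001, -1, 0, 0, 0, 0.007, 0, -0.001, -1])

```text
clock: 7.3
position: [0.5889, 0.2827, 0.0522]
ee_rot: [-0.001, -0.02, 1.0, -0.0]
contact_force: [-2.4, -0.1, -0.4]
width: 0.0586
gripper_force: 76.1
```

>>> move_arm(steps=[0, 0, 0, 0.0005, 0, 0, -1, 0, 0, 0, 0.001, 0, 0, -1, 0, 0, 0, 0.0015, 0, 0, -1, 0, 0, 0, 0.002, 0, 0, -1, 0, 0, 0, 0.0025, 0, 0, -1, 0, 0, 0, 0.003, 0, 0, -1, 0, 0, 0, 0.003, 0, 0, -1, 0, 0, 0, 0.003, 0, 0, -1, 0, 0, 0, 0.003, 0, 0, -1, 0, 0, 0, 0.003, 0, 0, -1])

```text
clock: 8.3
position: [0.592, 0.2827, 0.0523]
ee_rot: [-0.001, -0.02, 1.0, 0.0]
contact_force: [-4.8, 0.1, 1.6]
width: 0.0589
gripper_force: 76.2
```

Run:
```python
from h import *
im=grab('side'); s=manip.get_state(); print(s['position'],s['contact_force'],s['moment'])
cv2.imwrite('pics/s4.png',cv2.resize(im['pixels'][210:370,190:400],None,fx=3.7,fy=3.7,interpolation=cv2.INTER_CUBIC))
```

```text
[0.59199683 0.28273499 0.05225949] [-5.86902222  0.51194524  1.25498241] [0.08049328 0.9926759  0.0147787 ]
```

View pics/s4.png

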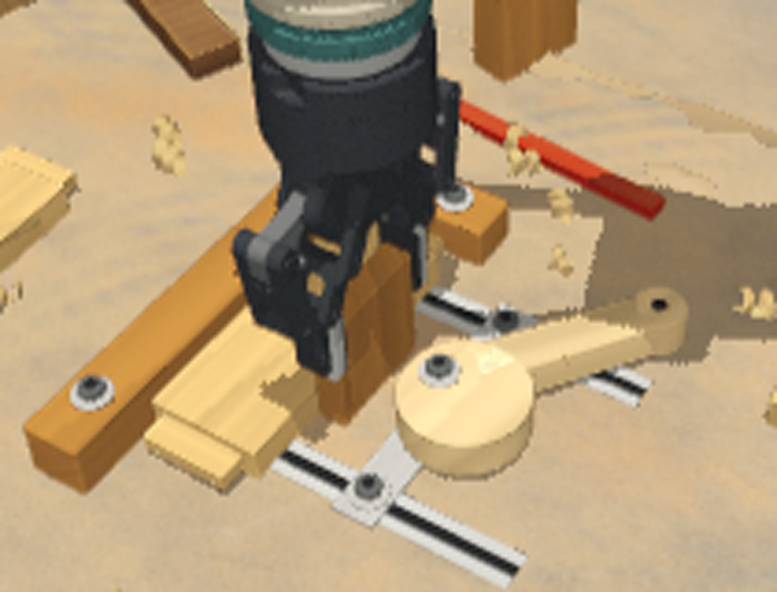

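Side crop: block upright with its face at the rail's near edge, around (317,412); the cam at (465,400) is well clear behind.

>>> move_arm(steps=[0, 0, 0, 0.0005, 0, 0, -1, 0, 0, 0, 0.001, 0, 0, -1, 0, 0, 0, 0.0015, 0, 0, -1, 0, 0, 0, 0.002, 0, 0, -1, 0, 0, 0, 0.002, 0, 0, -1, 0, 0, 0, 0.002, 0, 0, -1, 0, 0, 0, 0.002, 0, 0, -1, 0, 0, 0, 0.002, 0, 0, -1, 0, 0, 0, 0.002, 0, 0, -1, 0, 0, 0, 0.002, 0, 0, -1])

```text
clock: 9.35
position: [0.5924, 0.2827, 0.0523]
ee_rot: [-0.002, -0.02, 1.0, -0.0]
contact_force: [-7.9, 0.7, 3.9]
width: 0.0588
gripper_force: 76.5
```

>>> move_arm(steps=[0, 0, 0, -0.001, 0, 0, -1, 0, 0, 0, -0.0018, 0, 0, -1, 0, 0, 0, -0.0018, 0, 0, -1, 0, 0, 0, -0.0018, 0, 0, -1, 0, 0, 0, -0.0018, 0, 0, -1, 0, 0, 0, -0.0018, 0, 0, -1, 0, 0, 0, -0.0018, 0, 0, -1, 0, 0, 0, -0.0018, 0, 0, -1, 0, 0, 0, -0.0018, 0, 0, -1, 0, 0, 0, -0.0018, 0, 0, -1])

```text
clock: 10.35
position: [0.5922, 0.2826, 0.0523]
ee_rot: [-0.001, -0.02, 1.0, -0.0]
contact_force: [-5.2, -0.2, 1.8]
width: 0.0583
gripper_force: 76.4
```

>>> move_arm(steps=[0, 0, 0, -0.001, 0, 0, -1, 0, 0, 0, -0.0018, 0, 0, -1, 0, 0, 0, -0.0018, 0, 0, -1, 0, 0, 0, -0.0018, 0, 0, -1, 0, 0, 0, -0.0018, 0, 0, -1, 0, 0, 0, -0.0018, 0, 0, 1, 0, 0, 0, -0.0018, 0, 0, 1, 0, 0, 0, -0.0018, 0, 0, 1, 0, 0, 0, -0.0018, 0, 0, 1, 0, 0, 0, -0.0018, 0, 0, 1])

```text
clock: 11.35
position: [0.5911, 0.2828, 0.0525]
ee_rot: [0.0, -0.02, 1.0, 0.0]
contact_force: [0.2, 0.1, -0.1]
width: 0.0856
gripper_force: 0.0
```

>>> move_arm(steps=[0, 0, 0, 0, 0, 0, 1, 0, 0, 0, 0, 0, 0.02, 1, 0, 0, 0, 0, 0, 0.04, 1, 0, 0, 0, 0, 0, 0.06, 1, 0, 0, 0, 0, 0, 0.08, 1, 0, 0, 0, 0, 0, 0.1, 1, 0, 0, 0, 0, 0, 0.12, 1, 0, 0, 0, 0, 0, 0.12, -1, 0, 0, 0, -0.05, -0.04, 0.12, -1, 0, 0, 0, -0.09, -0.08, 0.12, -1])

```text
clock: 12.35
position: [0.5147, 0.2167, 0.1706]
ee_rot: [-0.001, -0.02, 1.0, -0.0]
contact_force: [-0.4, -0.6, 0.3]
width: 0.044
gripper_force: 0.0
```

Run:
```python
from h import *
im=grab('side'); s=manip.get_state(); print(s['position'],s['contact_force'])
cv2.imwrite('pics/s5.png',cv2.resize(im['pixels'][210:370,190:400],None,fx=3.7,fy=3.7,interpolation=cv2.INTER_CUBIC))
```

```text
[0.5035301  0.21026947 0.16875654] [-8.10266449 -4.92658515 -1.34080984]
```

View pics/s5.png

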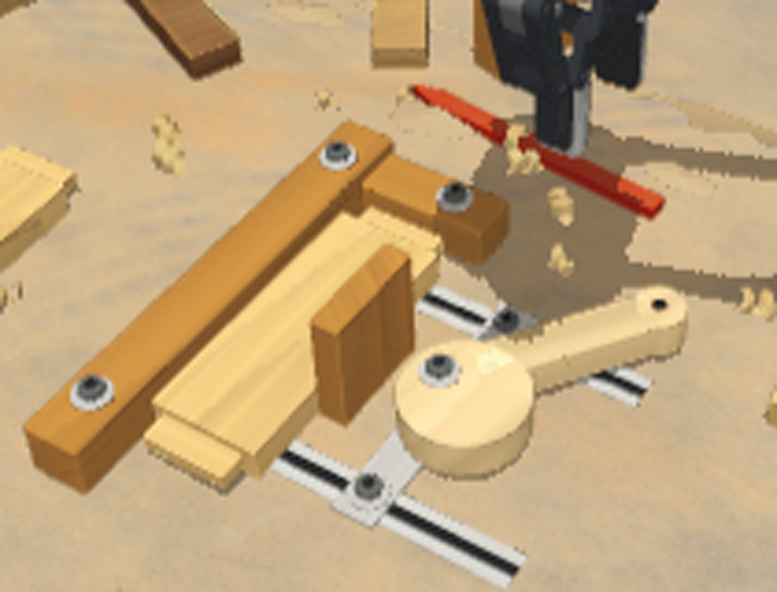

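Side crop: the block stands upright, square to the rail edge at (360,340), in front of the cam; the rail lies at the fence. Next the lever, whose end is at (660,305).

>>> move_arm(steps=[0, 0, -0.02, 0.025, -0.025, -0.03, -1, 0, 0, -0.044, 0.025, -0.025, -0.04, -1, 0, 0, -0.067, 0.025, -0.025, -0.04, -1, 0, 0, -0.09, 0.025, -0.025, -0.05, -1, 0, 0, -0.101, 0.025, -0.025, -0.06, -1, 0, 0, -0.101, 0.025, -0.025, -0.08, -1, 0, 0, -0.101, 0.025, -0.025, -0.1, -1, 0, 0, -0.101, 0.025, -0.025, -0.12, -1, 0, 0, -0.101, 0.025, -0.025, -0.135, -1, 0, 0, -0.101, 0.025, -0.025, -0.142, -1])

```text
clock: 13.4
position: [0.5392, 0.1916, 0.0279]
ee_rot: [-0.002, 0.293, 0.956, -0.001]
contact_force: [-0.4, -0.1, -0.3]
width: -0.0
gripper_force: 0.0
```

Run:
```python
from h import *
s=manip.get_state(); print(s['position'],s['contact_force'],s['width'],s['ee_rot'],s['qpos'])
ax=np.array([.5507,.282])
for th in range(-124,-211,-8):
    a=np.radians(th);print(th,(ax+.1*np.array([np.cos(a),np.sin(a)])+.023*np.array([-np.sin(a),np.cos(a)])-s['position'][:2]).round(4), round((th+124)/360,4))
```

```text
[0.53919138 0.19161882 0.0279016 ] [-0.40297861 -0.05889308 -0.26944269] -3.170812004929855e-05 [-0.00181037  0.29329582  0.95601951 -0.00098724] [ 2.19835604e-01  4.78064408e-01  1.80348798e+00  9.90100910e-05
  8.64163701e-01 -7.55678948e-01]
-124 [-0.0253 -0.0054] 0.0
-132 [-0.0383  0.0007] -0.0222
-140 [-0.0503  0.0085] -0.0444
-148 [-0.0611  0.0179] -0.0667
-156 [-0.0705  0.0287] -0.0889
-164 [-0.0783  0.0407] -0.1111
-172 [-0.0843  0.0537] -0.1333
-180 [-0.0885  0.0674] -0.1556
-188 [-0.0907  0.0815] -0.1778
-196 [-0.091   0.0958] -0.2
-204 [-0.0892  0.11  ] -0.2222
```

>>> move_arm(steps=[0, 0, 0, -0.013, -0.005, 0, -1, 0, 0, 0, -0.025, -0.005, 0, -1, 0, 0, -0.011, -0.032, -0.002, 0, -1, 0, 0, -0.022, -0.038, 0.001, 0, -1, 0, 0, -0.033, -0.0445, 0.0045, 0, -1, 0, 0, -0.044, -0.05, 0.0085, 0, -1, 0, 0, -0.055, -0.056, 0.013, 0, -1, 0, 0, -0.067, -0.061, 0.018, 0, -1, 0, 0, -0.078, -0.066, 0.023, 0, -1, 0, 0, -0.089, -0.0705, 0.0285, 0, -1])

```text
clock: 14.4
position: [0.4711, 0.2203, 0.0308]
ee_rot: [0.001, 0.547, 0.837, 0.001]
contact_force: [3.2, -2.1, -1.9]
width: 0.0002
gripper_force: 1.5
```

Run:
```python
from h import *
im=grab('side');im2=grab('top'); s=manip.get_state(); print(s['position'],s['contact_force'])
cv2.imwrite('pics/s6.png',np.hstack([cv2.resize(i['pixels'][y:y+200,x:x+180],None,fx=2.2,fy=2.2,interpolation=cv2.INTER_CUBIC) for i,x,y in((im,240,190),(im2,190,150))]))
```

```text
[0.47032616 0.22088109 0.03080426] [-0.02762649 -0.48361901 -1.42549707]
```

View pics/s6.png

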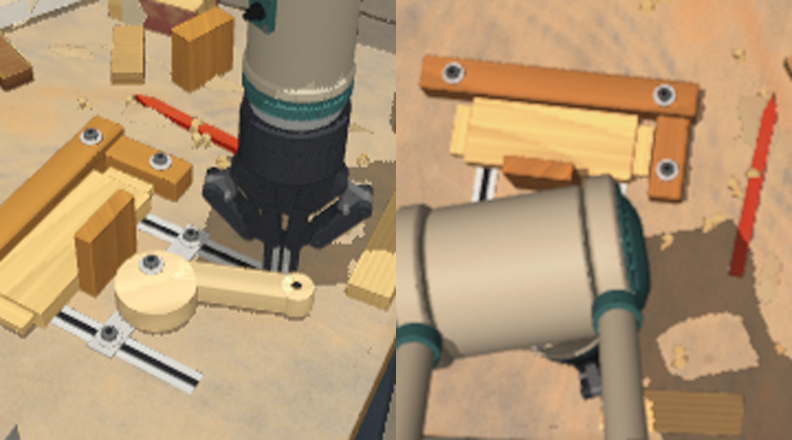

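Side crop: the finger pushes the lever (end at (297,287)) and the cam has turned; the block still stands against the rail.

>>> move_arm(steps=[0, 0, -0.0075, -0.003, 0.004, 0, -1, 0, 0, -0.015, -0.0055, 0.008, 0, -1, 0, 0, -0.022, -0.0078, 0.012, 0, -1, 0, 0, -0.03, -0.01, 0.0162, 0, -1, 0, 0, -0.037, -0.012, 0.0205, 0, -1, 0, 0, -0.044, -0.0138, 0.025, 0, -1, 0, 0, -0.051, -0.0155, 0.0295, 0, -1, 0, 0, -0.058, -0.017, 0.034, 0, -1, 0, 0, -0.067, -0.018, 0.0387, 0, -1, 0, 0, -0.067, -0.018, 0.0387, 0, -1])

```text
clock: 15.5
position: [0.4527, 0.2592, 0.0307]
ee_rot: [0.0, 0.708, 0.706, 0.0]
contact_force: [0.9, -1.2, 0.6]
width: -0.0002
gripper_force: 0.4
```

>>> move_arm(steps=[0, 0, -0.005, -0.0006, 0.003, 0, -1, 0, 0, -0.01, -0.001, 0.006, 0, -1, 0, 0, -0.015, -0.0014, 0.009, 0, -1, 0, 0, -0.02, -0.0018, 0.012, 0, -1, 0, 0, -0.024, -0.0022, 0.015, 0, -1, 0, 0, -0.028, -0.0025, 0.018, 0, -1, 0, 0, -0.033, -0.0026, 0.021, 0, -1, 0, 0, -0.033, -0.0026, 0.021, 0, -1, 0, 0, -0.033, -0.0026, 0.021, 0, -1, 0, 0, -0.033, -0.0026, 0.021, 0, -1])

```text
clock: 16.5
position: [0.4502, 0.28, 0.0306]
ee_rot: [0.0, 0.778, 0.629, 0.0]
contact_force: [2.7, -1.7, 1.0]
width: -0.0001
gripper_force: 1.5
```

>>> move_arm(steps=[0, 0, -0.004, 0, 0.0025, 0, -1, 0, 0, -0.008, 0, 0.005, 0, -1, 0, 0, -0.011, 0.0001, 0.0071, 0, -1, 0, 0, -0.015, 0.0003, 0.0095, 0, -1, 0, 0, -0.018, 0.0005, 0.012, 0, -1, 0, 0, -0.022, 0.0008, 0.0143, 0, -1, 0, 0, -0.026, 0.0012, 0.0165, 0, -1, 0, 0, -0.026, 0.0012, 0.0165, 0, -1, 0, 0, -0.026, 0.0012, 0.0165, 0, -1, 0, 0, -0.026, 0.0012, 0.0165, 0, -1])

```text
clock: 17.5
position: [0.45, 0.2968, 0.0301]
ee_rot: [-0.001, 0.827, 0.563, -0.001]
contact_force: [1.0, -1.3, 0.3]
width: -0.0002
gripper_force: 0.5
```

>>> move_arm(steps=[0, 0, -0.0055, 0.0006, 0.0035, 0, -1, 0, 0, -0.011, 0.0013, 0.007, 0, -1, 0, 0, -0.0165, 0.0022, 0.0105, 0, -1, 0, 0, -0.022, 0.0031, 0.0139, 0, -1, 0, 0, -0.022, 0.0031, 0.0139, 0, -1, 0, 0, -0.022, 0.0031, 0.0139, 0, -1, 0, 0, -0.022, 0.0031, 0.0139, 0, -1, 0, 0, -0.022, 0.0031, 0.0139, 0, -1, 0, 0, -0.022, 0.0031, 0.0139, 0, -1, 0, 0, -0.022, 0.0031, 0.0139, 0, -1])

```text
clock: 18.5
position: [0.4504, 0.3052, 0.0295]
ee_rot: [0.003, 0.863, 0.506, -0.006]
contact_force: [-0.4, -15.4, 5.1]
width: -0.0003
gripper_force: 7.8
```

>>> move_arm(steps=[0, 0, 0, 0.0005, 0.001, 0, -1, 0, 0, 0, 0.001, 0.002, 0, -1, 0, 0, 0, 0.0012, 0.003, 0, -1, 0, 0, 0, 0.0014, 0.004, 0, -1, 0, 0, 0, 0.0016, 0.005, 0, -1, 0, 0, 0, 0.0016, 0.005, 0, -1, 0, 0, 0, 0.0016, 0.005, 0, -1, 0, 0, 0, 0.0016, 0.005, 0, -1, 0, 0, 0, 0.0016, 0.005, 0, -1, 0, 0, 0, 0.0016, 0.005, 0, -1])

```text
clock: 19.5
position: [0.4513, 0.308, 0.0294]
ee_rot: [0.004, 0.862, 0.506, -0.008]
contact_force: [-0.8, -21.1, 7.4]
width: -0.0001
gripper_force: 10.6
```

Lever is tight at 21 N. Backing away and lifting clear.

>>> move_arm(steps=[0, 0, 0, -0.001, -0.006, 0, -1, 0, 0, 0, -0.003, -0.014, 0, -1, 0, 0, 0, -0.006, -0.025, 0, -1, 0, 0, 0, -0.006, -0.03, 0.02, -1, 0, 0, 0, -0.006, -0.03, 0.05, -1, 0, 0, 0, -0.006, -0.03, 0.09, -1, 0, 0, 0, -0.01, -0.06, 0.13, -1, 0, 0, 0, -0.03, -0.1, 0.15, -1, 0, 0, 0, -0.04, -0.15, 0.15, -1, 0, 0, 0, -0.04, -0.2, 0.15, -1])

```text
clock: 20.5
position: [0.4139, 0.1159, 0.1812]
ee_rot: [-0.0, 0.863, 0.505, 0.001]
contact_force: [1.1, -2.0, 0.3]
width: 0.0002
gripper_force: 0.0
```

>>> move_arm(steps=[0, 0, 0, 0, -0.05, 0, -1, 0, 0, 0, 0, -0.1, 0, -1, 0, 0, 0, 0, -0.1, 0, -1, 0, 0, 0, 0, -0.1, 0, -1, 0, 0, 0, 0, -0.1, 0, -1, 0, 0, 0, 0, -0.1, 0, -1, 0, 0, 0, 0, -0.1, 0, -1, 0, 0, 0, 0, -0.1, 0, -1, 0, 0, 0, 0, -0.1, 0, -1, 0, 0, 0, 0, -0.1, 0, -1])

```text
clock: 21.5
position: [0.4156, 0.0169, 0.1803]
ee_rot: [0.0, 0.863, 0.505, -0.0]
contact_force: [0.1, 0.1, 0.5]
width: -0.0003
gripper_force: 0.0
```

Run:
```python
from h import *
im=grab('side');im2=grab('top'); s=manip.get_state(); print(s['position'],s['contact_force'])
cv2.imwrite('pics/s7.png',np.hstack([cv2.resize(i['pixels'][y:y+220,x:x+190],None,fx=2.1,fy=2.1,interpolation=cv2.INTER_CUBIC) for i,x,y in((im,210,190),(im2,190,150))]))
```

```text
[0.41559631 0.01665473 0.18031744] [ 1.1567698  -0.80883646  0.33133546]
```

View pics/s7.png

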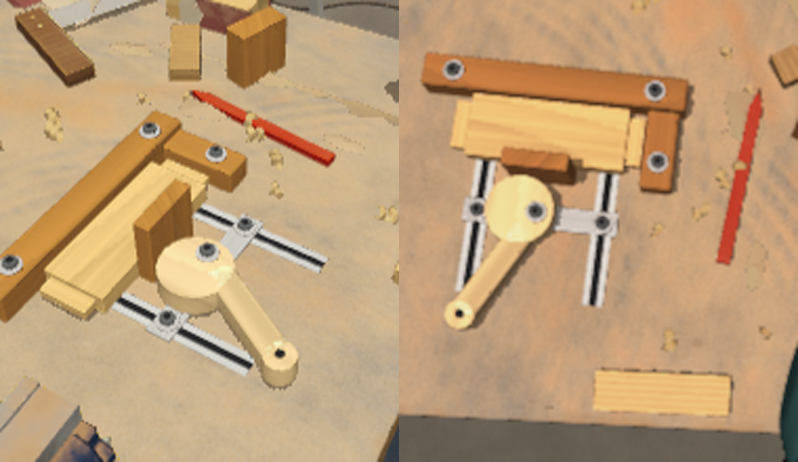

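The final views show the block upright between cam and rail, centred on the cam bolt (top crop: block at (538,165), bolt at (536,211)). The rail is against the fence, the lever stays tight, and the bystanders have not moved.

```bash
python3 -c "
from rig import manip
print(manip.sign_off())"
```

```text
the job is handed in; nothing more can be done
None
```

The job is handed in: the thin 16 mm block stands upright against the rail, centred in front of the cam; the lever bit at about 1.6 rad, took 21 N without slipping and stayed put once released.

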